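Load a bracket under the spring flap of a check fixture

ROBOT

A 7-joint arm with a two-finger parallel gripper is mounted at the origin on the work surface. World frame = base frame: x ahead of the robot, y to its left, z up, the work surface at z = 0. Lengths are in m, angles in rad, forces in N, time in s.
With the tool pointing down it reaches from about 0.425 to 0.925 m from the base axis. Payload 6.8 kg.
Tool frame: the origin (TCP) lies between the finger pads; the fingertips stand 14 mm ahead of it and the grasp point (between the pads) lies 5 mm behind it; z points along the fingers, y is the line along which they close (so a half turn about z gives the same grasp; the last joint's range is limited). The gripper opens to 85 mm and grips with 20 to 120 N. Pads are 22 mm wide; open, the fingers measure 114 mm over their backs; the gripper's body (76 mm by 85 mm) begins 54 mm behind the grasp point. The pads swing forward as they close: fully open they stand 13 mm farther back than shut.
Start: joints at [-1.334, 0.477, 0.022, 1.555, -0.011, 1.109, -0.083], TCP at [0.228, 0.635, 0.245] pointing down, gripper open.
Joint ranges: [-2.96, 2.96], [-0.34, 2.1], [-1.41, 1.46], [0.24, 2.44], [-1.37, 4.51], [0.17, 1.92], [-2.96, 2.96]. Speed limits (rad/s): [2.39, 2.39, 3.14, 3.14, 3.14, 3.14, 3.14].

INTERFACE

Orientations are given as a rotation vector (axis times angle).
In Python, from bench import r, eyes, ticket gives the robot as it stands. The module is installed in compiled form; this text tells all that it offers.
- The arm moves only by the tool arm_command, never from a script. Its argument "plan" is text: rows parted by semicolons, each of 4 numbers parted by spaces: the shift along the tool's x, y, z in m, then the turn about the tool's z in degrees. In form: tx ty tz yaw; .... A call has 1 to 20 rows; each row shifts and turns the commanded pose from where the row before left it, along the tool's axes as they then stand; what a row does not reach is not made up. A row lasts 1/8 s, in which the tool goes at most 62.5 mm and 10.7 degrees, less where a joint would pass 70% of its speed; a pose out of reach is approached as far as the arm can. A call is refused whole if a number of a shift passes 0.0625 or a number of a turn 10.7, either way. A call with a gripper value outside its range is refused whole. "hand" is the closure, from -1 (fully open) to 1 (shut), set as the call begins (left out, the last holds). The fingers move at their own pace and stop on an object; "grip_force" is the grip in N (left out, the last holds). Time passes only in rows, so rows that do not move let the fingers close. It gives the time, the measured TCP pose, the force, the opening and the grip force at its end, in the units of the state.
- r.get_obs(): the state, without advancing time (a new reading comes with each control period).
- eyes.grab_frame(name): name is "scene" or "top" or "wrist"; returns (picture, depth): 384x512x3 uint8, red, green, blue; 384x512 float32, m along the optical axis (not along the pixel's ray), 0 where there is no reading.
- eyes.calibration(name): a dict with "fov_y" (degrees; the focal length in pixels is half the picture's height over the tangent of half this angle, whatever the lens; pixels are square), "cx", "cy" (the principal point, pixels), "k1" (the pictures are not rectified: a ray, as slopes to the right and down, at radius r is drawn at 1 + k1 r^2 times it, then the intrinsics apply), "origin" and "attitude" of the camera in the world; the wrist camera has in their place "tool_from_camera" (4x4, takes a point from camera to tool coordinates, whose origin is the TCP and whose axes are the flange's). Camera axes: x right, y up, looking along -z (the intrinsics and any distortion apply to the point x, -y, -z); pixel columns grow to the right and rows downward; lengths in m; the calibration is good to about 2 mm. A picture is of the moment at which its call begins: read the wrist's pose just before it. calibration takes no time and is no camera call.
- ticket.hand_in(): hands the job in; it is judged then, once.
The state is a dict: "clock": time; "joints": joint angles; "qvel": joint speeds; "tau": joint torques, N m; "tcp_pos": TCP position; "orientation": TCP orientation; "contact_force": force on the tool from outside, world axes, zero at the start; "moment": the same for the moment, N m; "grip_width": finger opening in m; "gripper_force": force on a finger pad.
Only numpy, scipy, OpenCV 4.12 (cv2) and the standard library are available. Lean on these libraries where they do the work, as an engineer would, in place of code of your own. Each camera call takes 0.05 s, during which the arm holds its last target. There are 200 camera calls.

TASK

Press the red tab down with one fingertip and, while it holds the spring flap open, push the black bracket along its channel with the other fingertip, under the raised cover until it is fully home against the end stop; then move clear so that the flap springs shut over it. Only press and push: do not pick up, lift or tip the bracket, do not ram it into the yellow lip or the cover, and leave the spare parts and tools standing around where they are.

Things in the scene. Friction and masses are not known exactly. Their poses are not given: they have to be found in the camera images.
- fixture: fixed check fixture: aluminium base plate 310 x 255 x 6 mm with a straight channel along its x. Origin on the table, on the channel's centre line, right below the flap's yellow lip. x = push direction (away from the robot, yaw up to 0.25 either way), y = left, to the red tab. Channel floor at z = 6 mm; low blue side walls, 48 mm apart inside, 6 mm thick, tops at z = 18 mm, x -220..+50
- stop (a point): middle of the blue end stop's face at the channel's far end: fixture x = +50, z = 21 mm (its top is at z = 36 mm). The bracket is home when its nose face touches it; heel is then at fixture x = -60 mm and the bracket's origin at x = -5 mm
- hinge (a point): point on the flap's hinge axis at fixture x = 0, y = +38, z = 40 mm; the axis runs along the fixture's x between two dark lugs at x = -208 and +72 (18 mm wide in y, tops at z = 46 mm)
- flap (a joint): angle (rad) of the spring-closed flap, one rocking piece: cover and lip right of the hinge, red tab left of it. 0 = closed; grows as the tab is pressed down and the cover rises, to the end of travel at 0.75. 42 mm from the hinge the tab takes about 2 N to start, 5 N at 0.6. From 0.42 the lip clears the bracket's nose; 0.5 to 0.65 is comfortable. Let go, it springs shut
- lip (a point): middle of the lower edge of the yellow lip of the flap's clear cover. Cover: 64 x 70 x 4 mm, yellow rims, over fixture x -2..+62, y -30..+40; underside at z = 44 mm when closed. At its front edge a yellow lip (x -2..+2, y -28..+2) hangs down to z = 18 mm: closed, it bars the bracket's nose but clears its base plate. Pushing the bracket at the closed lip never opens it.
- tab_mid (a point): point on top of the flap's red tab, 42 mm out from the hinge, at fixture x = -118, y = +78, z = 54 mm when closed (z about 30 mm at angle 0.6: a second tip at that height, 80 mm to the right, meets the bracket's heel). Tab: 150 x 68 x 4 mm, fixture x -193..-43, from the hinge axis 68 mm outwards, sloping up at 0.3 rad when closed (0.3 - q at flap angle q)
- bracket: black bracket to load, in the channel before the flap, 0.25 kg: base plate 110 x 44 x 8 mm; nose block at its +x end (20 mm long, full width, top 26 mm above the underside); upright heel plate at its -x end (8 mm thick, full width, top 50 mm up); open between. Origin: centre of the underside, x to the nose. Home, the lip drops into the gap between nose and heel; the heel stays outside
- heel (a point): middle of the outer (-x) face of the bracket's heel plate, 25 mm above the bracket's underside (31 mm above the table): where to push. It starts at fixture x -172..-127 mm
- dowel_block1: aluminium block 50 x 35 x 30 mm (x, y, z) with two upright dark dowels (10 mm thick, tops 72 mm above its underside); origin at the centre of its underside. Bystander, on the fixture's base plate right of the channel
- dowel_block2: aluminium block 50 x 35 x 30 mm (x, y, z) with two upright dark dowels (10 mm thick, tops 72 mm above its underside); origin at the centre of its underside. Bystander, on the table left of the fixture
- spare1: spare black bracket, same shape as bracket, standing on the table to the right of the fixture; origin at the centre of its underside. Bystander
- spare2: spare black bracket, same shape as bracket, standing on the table to the right of the fixture; origin at the centre of its underside. Bystander, nearer the robot
- screwdriver: screwdriver about 180 mm long, lying on the table left of the fixture. Bystander
- jar: small jar with blue cap, 52 mm wide, 75 mm tall, left of the fixture; origin at the centre of its underside. Bystander
Not all that is in view belongs to the job. What is shaped like the bracket but orange or pink is not meant.

How it is judged:
By the outcome, as a careful person would: the job done as asked, in the order asked, and still so for the second after the job is handed in, with the robot touching nothing.
It also fails if it takes over 34 s, if anything falls off the work surface, if the arm or the gripper's body presses on something with over 40 N, if the wrist force passes 120 N, or if a joint passes its speed limit or range.

## Working session

There is one attempt and no reset: what is moved stays moved. The work goes in short steps, Python scripts to look and compute and a tool call to move; the robot and the scene stay as the last step left them, time stands still between calls to the robot, and variables do not carry over. Pictures are saved under pics/ and viewed, at most 10 in all, crops included, and the job is handed in when it is done.

Besides the shell and the picture viewer there is one more tool, called after "Call:" as a command line: name --argument value ..., lists and objects as JSON in quotes. arm_command: Moves the arm, as the interface text tells. Its arguments: {"type":"object","properties":{"plan":{"type":"string"},"hand":{"type":"number"},"grip_force":{"type":"number"}},"required":["plan"]}

```bash
mkdir -p pics; cat > h.py <<'E'
import numpy as np, cv2
from scipy.spatial.transform import Rotation as R
from bench import r, eyes, ticket
def cam(name):
    c=eyes.calibration(name)
    if 'origin' in c:
        a=np.array(c['attitude'],float)
        M=a if a.shape==(3,3) else R.from_rotvec(a).as_matrix() if a.size==3 else None
        return c,M,np.array(c['origin'])
    o=r.get_obs(); T=np.eye(4); T[:3,:3]=R.from_rotvec(o['orientation']).as_matrix(); T[:3,3]=o['tcp_pos']
    T=T@np.array(c['tool_from_camera']); return c,T[:3,:3],T[:3,3]
def rays(c,uv,shape=(384,512)):
    f=shape[0]/2/np.tan(np.radians(c['fov_y'])/2)
    d=(np.atleast_2d(uv).astype(float)-[c['cx'],c['cy']])/f
    s=d.copy()
    for _ in range(20): s=d/(1+c['k1']*(s**2).sum(1,keepdims=True))
    return np.c_[s[:,0],-s[:,1],-np.ones(len(s))]
def at_z(cm,uv,z):
    c,M,o=cm; d=rays(c,uv)@M.T; return o+d*((z-o[2])/d[:,2])[:,None]
def cloud(cm,dep):
    c,M,o=cm; v,u=np.mgrid[0:384,0:512]; uv=np.c_[u.ravel(),v.ravel()]
    return ((rays(c,uv)*dep.reshape(-1,1))@M.T+o).reshape(384,512,3)
E
python3 - <<'E'
from h import *
for n in('scene','top'):
    c=eyes.calibration(n);print(n,c)
    p,d=eyes.grab_frame(n); np.savez(n+'.npz',p=p,d=d)
    cv2.imwrite(f'pics/{n}.png',cv2.resize(p[:,:,::-1],(800,600),interpolation=cv2.INTER_CUBIC))
print(eyes.calibration('wrist'));print(r.get_obs())
E
```

```text
scene {'fov_y': 45.73136918613669, 'cx': 257.80626615094866, 'cy': 187.15293601667548, 'k1': -0.08172142522939829, 'origin': array([1.18948245, 0.71275175, 0.83754606]), 'attitude': array([0.40586679, 1.02275655, 2.23267996])}
top {'fov_y': 45.56694708344038, 'cx': 261.10112799305426, 'cy': 193.10213160639188, 'k1': -0.11462749051296019, 'origin': array([0.40533567, 0.02994908, 1.08746634]), 'attitude': array([ 0.12882099, -0.12776598, -1.57509745])}
{'fov_y': 66.6678667060535, 'cx': 253.12065278425848, 'cy': 190.52188527773438, 'k1': -0.006569003653128488, 'tool_from_camera': array([[ 1.55440150e-03,  9.63402927e-01,  2.68052950e-01,
         6.84778905e-02],
       [ 9.99998535e-01, -1.68966895e-03,  2.73948819e-04,
        -4.09428848e-04],
       [ 7.16843842e-04,  2.68052132e-01, -9.63404142e-01,
        -1.29085063e-01],
       [ 0.00000000e+00,  0.00000000e+00,  0.00000000e+00,
         1.00000000e+00]])}
{'clock': 0.1, 'joints': array([-1.33409422,  0.47769163,  0.02233152,  1.5563476 , -0.01145645,
        1.1092832 , -0.08310979]), 'qvel': array([ 1.06601452e-05, -2.22219288e-03,  2.41854994e-04, -2.96871986e-03,
        4.75849015e-04,  1.07776871e-03,  1.39636218e-03]), 'tau': array([ 4.56798618e-03, -5.97765326e+01,  1.61389131e+00, -2.81956351e+01,
        1.28733294e-02,  5.07062359e-03, -1.14539682e-05]), 'tcp_pos': array([0.22800038, 0.63479335, 0.24444211]), 'orientation': array([-5.38851702e-01, -3.09490564e+00,  2.50804206e-03]), 'contact_force': array([ 0.40483929, -1.27337543, -0.43917758]), 'moment': array([0.01356937, 0.04308164, 0.00086412]), 'gripper_force': 0.0, 'grip_width': 0.08534066927686527}
```

View pics/top.png

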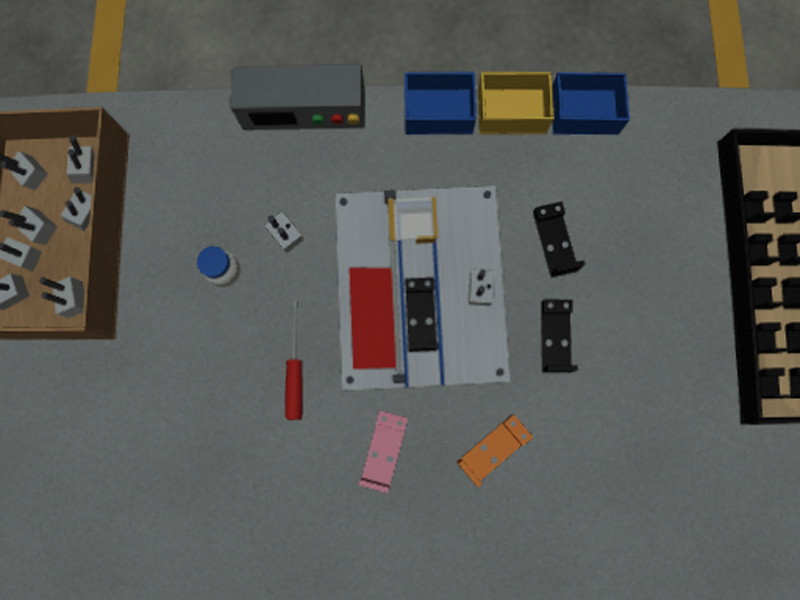

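View pics/scene.png

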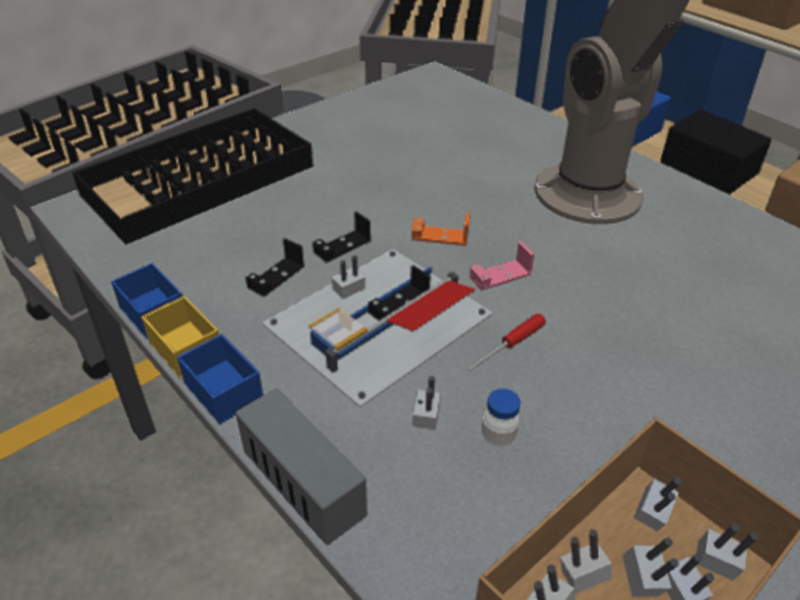

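The top view shows the fixture around (420,290), almost aligned with the world axes. The red tab is at (350-396, 268-368), the bracket at (421,315), the flap cover at (413,219), and dowel_block1 at (482,286). I'll enlarge this part.

```bash
python3 - <<'E'
from h import *
p=np.load('top.npz')['p'][112:262,206:336]
cv2.imwrite('pics/crop.png',cv2.resize(p[:,:,::-1],None,fx=4,fy=4,interpolation=cv2.INTER_CUBIC))
E
```

```text
(no output)
```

View pics/crop.png

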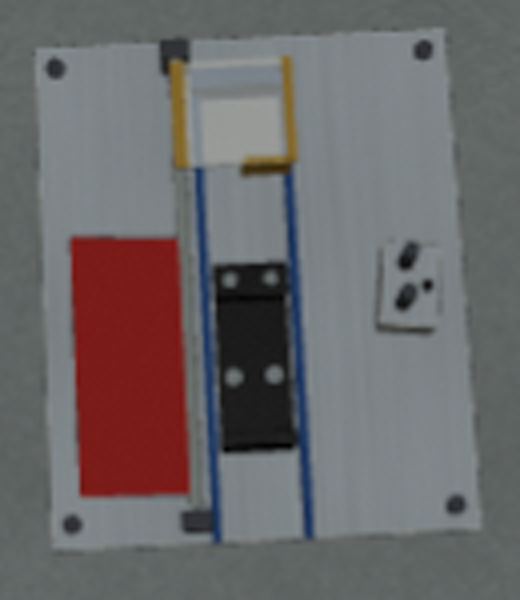

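The crop shows the tab corners at (71,238), (178,237), (80,496) and (189,493). The lugs are at (174,53) and (197,521), the wall ends at (217,542) and (309,538), the cover corners at (290,57) and (296,160), and the bracket spans (215,265) to (296,449). I'll fit the fixture pose from these.

```bash
python3 - <<'E'
from h import *
from scipy.optimize import least_squares
cm=cam('top')
P=[(71,238,-43,103,62),(80,496,-193,103,62),(178,237,-43,38,42),(189,493,-193,38,42),(174,53,72,38,46),(197,521,-208,38,46),(217,542,-220,27,18),(309,538,-220,-27,18),(290,57,62,-30,48),(296,160,-2,-30,48),(170,60,62,40,48),(175,166,-2,40,48)]
P=np.array(P,float)
px=lambda a:206+(np.array(a)[:,0]+.5)/4-.5
uvf=lambda a:np.c_[206+(a[:,0]+.5)/4-.5,112+(a[:,1]+.5)/4-.5]
W=np.array([at_z(cm,uv,z/1e3)[0] for uv,z in zip(uvf(P),P[:,4])])
def f(q):
    c,s=np.cos(q[2]),np.sin(q[2]); L=P[:,2:4]/1e3
    return (np.c_[q[0]+c*L[:,0]-s*L[:,1],q[1]+s*L[:,0]+c*L[:,1]]-W[:,:2]).ravel()
o=least_squares(f,[.6,0,0],loss='soft_l1',f_scale=.002); print(o.x); print((f(o.x).reshape(-1,2)*1e3).round(1))
q=o.x;c,s=np.cos(q[2]),np.sin(q[2]);M=np.array([[c,s],[-s,c]])
B=np.array([(223,451,56),(296,449,56),(215,265,32),(287,263,32),(234,377,14),(275,374,14)],float)
for uv,z in zip(uvf(B),B[:,2]): print(z,(M@(at_z(cm,uv,z/1e3)[0][:2]-q[:2])*1e3).round(1))
# depth cross-check
d=np.load('top.npz')['d']; C=cloud(cm,d); X=(C[...,:2]-q[:2])@M.T*1e3; Z=C[...,2]*1e3
for n,(a,b,e,g) in dict(tab=(-125,-110,70,85),plate=(-200,-50,-90,-60),table=(-50,0,150,180)).items():
    m=(X[...,0]>a)&(X[...,0]<b)&(X[...,1]>e)&(X[...,1]<g); print(n,np.median(Z[m]))
m=(X[...,0]>-230)&(X[...,0]<-60)&(abs(X[...,1])<20)&(Z>40)&(Z<70); print('heel',X[m].mean(0),np.percentile(X[m][:,0],[2,98]),np.percentile(X[m][:,1],[2,98]),Z[m].mean())
E
```

```text
[0.67465232 0.01636464 0.04190191]
[[ 1.4  1.4]
 [-0.7  0.9]
 [-0.3 -2.7]
 [-0.6 -3.3]
 [ 3.8  0.3]
 [ 0.6  0.6]
 [-0.2  0.3]
 [ 0.2 -0. ]
 [ 0.3  0.6]
 [-0.7  0.5]
 [-1.3 -0.5]
 [-0.6 -0.4]]
56.0 [-170.5   20.7]
56.0 [-171.4  -20.6]
32.0 [-58.4  19.8]
32.0 [-59.3 -22.5]
14.0 [-122.9   11.8]
14.0 [-122.3  -12.5]
tab 53.46142095298134
plate 5.669101370258778
table -1.1498889354230046
heel [-1.64921004e+02  1.56674822e-01] [-168.6272674  -160.67765806] [-19.67655162  19.08509629] 54.09551780084563
```

Call:
arm_command --plan "0 0 0 -7.38; 0 0 0 -7.38; 0 0 0 -7.38; -.0164 -.0427 0 0; -.0164 -.0427 0 0; -.0164 -.0427 0 0; -.0164 -.0427 0 0; -.0164 -.0427 0 0; -.0164 -.0427 0 0; -.0164 -.0427 0 0; -.0164 -.0427 0 0; -.0164 -.0427 0 0; -.0164 -.0427 0 0; -.0164 -.0427 0 0; -.0164 -.0427 0 0; -.0164 -.0427 0 0; -.0164 -.0427 0 0; 0 0 0 0; 0 0 0 0" --hand -0.55 --grip_force 60

```text
clock: 2.48
tcp_pos: [0.482, 0.048, 0.245]
orientation: [0.065, -3.14, -0.0]
contact_force: [-1.1, -0.6, -0.0]
grip_width: 0.0661
gripper_force: 0.0
```

```bash
cat > st.py <<'E'
from h import *
q=np.array([0.67465,0.01636,0.0419])
def st():
    o=r.get_obs(); Rm=R.from_rotvec(o['orientation']).as_matrix(); c,s=np.cos(q[2]),np.sin(q[2])
    p=o['tcp_pos']; f=np.array([[c,s],[-s,c]])@(p[:2]-q[:2])
    print('t',round(o['clock'],2),'fix mm',(f*1e3).round(1),'z',round(p[2]*1e3,1),'yawerr',round(np.degrees(np.arctan2(Rm[1,0],Rm[0,0])-q[2])%360,2),'toolz',Rm[:,2].round(4),'F',o['contact_force'].round(1),'w',round(o['grip_width'],4),'gf',o['gripper_force'])
E
python3 - <<'E'
from st import *
st(); cm=cam('wrist'); p,d=eyes.grab_frame('wrist'); np.savez('w1.npz',p=p,d=d)
cv2.imwrite('pics/w1.png',cv2.resize(p[:,:,::-1],(800,600),interpolation=cv2.INTER_CUBIC))
E
```

```text
t 2.48 fix mm [-191.2   39.6] z 245.0 yawerr 179.98 toolz [-9.e-04  2.e-04 -1.e+00] F [-1.1 -0.6 -0. ] w 0.0661 gf 0.0
```

View pics/w1.png

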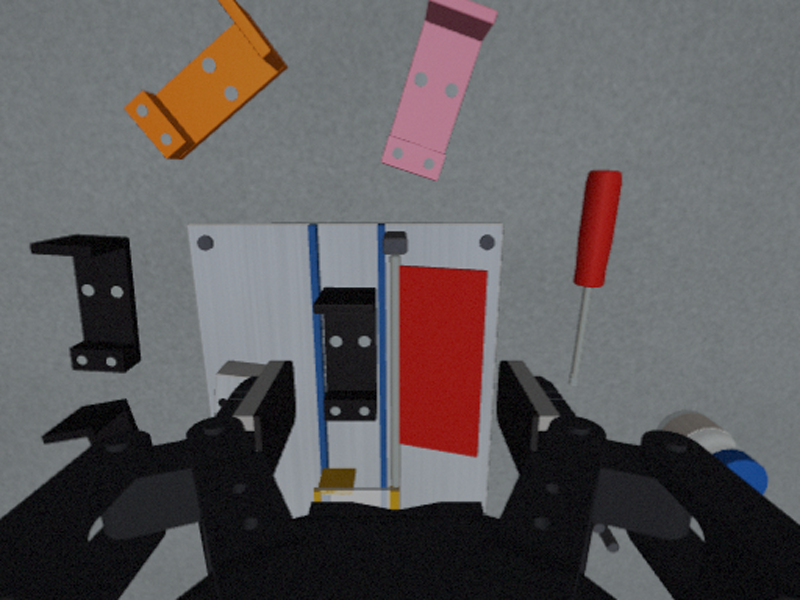

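The wrist view has image up toward the robot and image right toward +y. The bracket heel's top edge is at (323-376, 290) and the tab corners are (400,265), (487,270), (477,456) and (400,443). The fingertips are at (275,370) and (520,370), and everything is clear. I'll check the tip geometry and the fixture pose from here.

```bash
python3 - <<'E'
from st import *
cm=cam('wrist'); o=r.get_obs(); d=np.load('w1.npz')['d']
c,s=np.cos(q[2]),np.sin(q[2]);M=np.array([[c,s],[-s,c]])
sc=lambda u,v:((u+.5)*.64-.5,(v+.5)*.64-.5)
for n,u,v,z in [('tab -193,103',487,270,62),('tab -43,103',477,456,62),('tab -193,38',400,265,42),('lug -208,38',396,240,46),('heelL',376,290,56),('heelR',323,290,56),('wallL -220,27',381,224,18),('wallR -220,-27',313,225,18),('noseL',376,398,32),('liptop? -2',337,488,46)]:
    print(n,(M@(at_z(cm,sc(u,v),z/1e3)[0][:2]-q[:2])*1e3).round(1))
C=cloud(cm,d); T=(C-o['tcp_pos'])@R.from_rotvec(o['orientation']).as_matrix()*1e3
m=(d>0)&(T[...,2]>-30)&(T[...,2]<40)&(abs(T[...,1])<80)
for sg in(-1,1):
    k=T[m&(sg*T[...,1]>0)]; zt=np.percentile(k[:,2],99.5); print('tip z',zt,k.shape)
    for lo in(-3,-8,-15,-25): 
        a=k[(k[:,2]>zt+lo-4)&(k[:,2]<=zt+lo+3)]; print(lo,np.percentile(a,[2,98],axis=0).round(1).tolist())
X=(C[...,:2]-q[:2])@M.T*1e3;Z=C[...,2]*1e3
b=(Z>55)&(Z<90)&(X[...,1]<-50)&(X[...,1]>-120); print('dowels',np.percentile(X[b],[1,99],axis=0) if b.any() else None)
E
```

```text
tab -193,103 [-193.6  103.8]
tab -43,103 [-44.4 104.3]
tab -193,38 [-193.    43.2]
lug -208,38 [-212.1   40.1]
heelL [-177.4   25.8]
heelR [-177.3  -12.4]
wallL -220,27 [-220.5   28.5]
wallR -220,-27 [-219.6  -24.3]
noseL [-78.7  23.9]
liptop? -2 [-1.9 -9.2]
tip z 6.224592433486888 (1742, 3)
-3 [[-9.4, -39.4, -0.7], [12.0, -32.8, 6.0]]
-8 [[-9.2, -45.5, -5.7], [12.0, -32.8, 1.1]]
-15 [[-9.5, -46.3, -12.5], [12.1, -32.9, -6.0]]
-25 [[-9.8, -46.2, -22.6], [12.1, -32.9, -16.1]]
tip z 6.1319844096354785 (1747, 3)
-3 [[-9.4, 32.9, -0.7], [12.0, 42.8, 6.0]]
-8 [[-9.2, 32.9, -5.7], [12.1, 45.6, 0.9]]
-15 [[-9.3, 32.9, -12.7], [12.1, 46.0, -6.1]]
-25 [[-9.3, 32.9, -22.7], [12.2, 45.9, -16.1]]
dowels [[-92.02793569 -90.42215111]
 [-89.47017821 -87.74007103]]
```

Call:
arm_command --plan "0 0 .02 0; 0 0 .035 0; 0 0 .035 0; 0 0 .035 0; 0 0 .03 0; 0 0 .015 0; 0 0 .005 0; 0 0 .005 0; 0 0 .005 0; 0 0 .005 0; 0 0 .005 0; 0 0 .005 0; 0 0 0 0; 0 0 0 0"

```text
clock: 4.28
tcp_pos: [0.4828, 0.0479, 0.0455]
orientation: [-0.066, 3.14, 0.001]
contact_force: [1.1, 2.8, 4.1]
grip_width: 0.0659
gripper_force: 1.9
```

```bash
cat > look.py <<'E'
from st import *
def look(n):
    st(); c,s=np.cos(q[2]),np.sin(q[2]);M=np.array([[c,s],[-s,c]])
    out=[]
    for k in('scene','top','wrist'):
        cm=cam(k); p,d=eyes.grab_frame(k); C=cloud(cm,d); X=(C[...,:2]-q[:2])@M.T*1e3; Z=C[...,2]*1e3
        h=cv2.cvtColor(p,cv2.COLOR_RGB2HSV).astype(int); red=((h[...,0]<6)|(h[...,0]>174))&(h[...,1]>150)&(h[...,2]>60)
        m=red&(X[...,0]>-190)&(X[...,0]<-46)&(X[...,1]>44)&(X[...,1]<110)&(Z>5)&(d>0)
        if m.sum()>50:
            a=np.polyfit(X[m][:,1]-38,Z[m],1); print(k,m.sum(),'flap q',round(.3-np.arctan(a[0]),3),'z0',a[1].round(1))
        b=(h[...,2]<70)&(h[...,1]<120)&(X[...,0]>-200)&(X[...,0]<60)&(abs(X[...,1])<21)&(Z>22)&(Z<36)&(d>0)
        print(k,'nosetop/low x',np.percentile(X[b][:,0],[2,98]).round(1) if b.sum()>20 else None)
        out.append(p)
    cv2.imwrite(f'pics/{n}.png',np.hstack([cv2.resize(out[0][80:290,120:350],(400,365)),cv2.resize(out[2],(400,365))])[:,:,::-1])
E
python3 -c "
from look import *
look('a')"
```

```text
t 4.28 fix mm [-190.3   39.5] z 45.5 yawerr 179.99 toolz [ 7.e-04  4.e-04 -1.e+00] F [1.1 2.8 4.1] w 0.0659 gf 1.8785110727185383
scene 914 flap q 0.404 z0 42.2
scene nosetop/low x [-160.4  -55.1]
top 521 flap q 0.433 z0 43.0
top nosetop/low x [-78.6 -58.7]
wrist 4807 flap q 0.408 z0 42.6
wrist nosetop/low x [-168.  -166.7]
```

View pics/a.png

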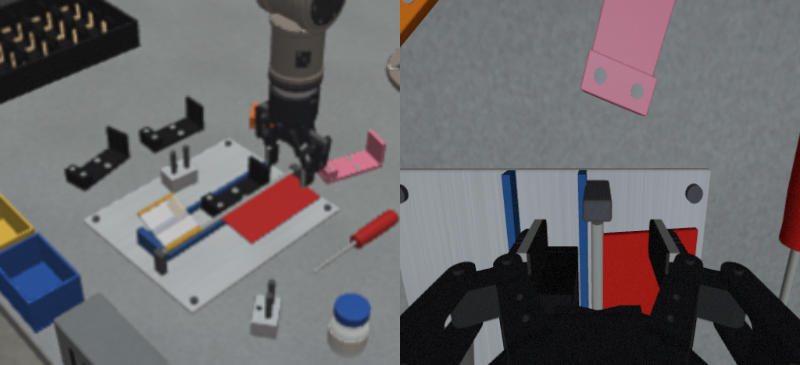

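The flap is at about 0.41 rad with the tip on the tab, and the right tip is behind the heel. I'll press 6 mm more and begin the push.

Call:
arm_command --plan "0 0 .003 0; 0 0 .0035 0; 0 0 0 0; -.003 0 0 0; -.004 0 0 0; -.004 0 0 0; -.004 0 0 0; -.004 0 0 0; -.005 0 0 0; -.006 0 0 0; -.006 0 0 0; 0 0 0 0; 0 0 0 0"

```text
clock: 6.05
tcp_pos: [0.5197, 0.0492, 0.0392]
orientation: [-0.065, 3.138, 0.0]
contact_force: [0.2, 1.5, 4.4]
grip_width: 0.0663
gripper_force: 2.3
```

```bash
python3 -c "
from look import *
look('b')"
```

```text
t 6.05 fix mm [-153.5   39.3] z 39.2 yawerr 179.97 toolz [ 2.6e-03  3.0e-04 -1.0e+00] F [0.2 1.5 4.4] w 0.0663 gf 2.3173760378267616
scene 896 flap q 0.567 z0 42.1
scene nosetop/low x [-136.3  -30.8]
top nosetop/low x [-44.   48.5]
wrist 11990 flap q 0.594 z0 43.2
wrist nosetop/low x [-160.6 -142.4]
```

Flap is at about 0.58 rad and the bracket's nose is at about -33. I'll carry on steadily.

Call:
arm_command --plan "-.004 0 0 0; -.006 0 0 0; -.006 0 0 0; -.006 0 0 0; -.006 0 0 0; -.006 0 0 0; -.006 0 0 0; 0 0 0 0"

```text
clock: 7.2
tcp_pos: [0.5575, 0.0506, 0.0384]
orientation: [0.066, -3.139, 0.0]
contact_force: [-2.9, 1.7, 4.6]
grip_width: 0.0661
gripper_force: 2.4
```

```bash
python3 -c "
from look import *
look('c')"
```

```text
t 7.2 fix mm [-115.6   39.2] z 38.4 yawerr 179.99 toolz [-2.e-03 -2.e-04 -1.e+00] F [-2.9  1.7  4.6] w 0.0661 gf 2.3779300188834895
scene 822 flap q 0.564 z0 41.4
scene nosetop/low x [-106.6  -93.7]
top nosetop/low x None
wrist 21655 flap q 0.615 z0 43.1
wrist nosetop/low x [-123.6 -104.5]
```

View pics/c.png

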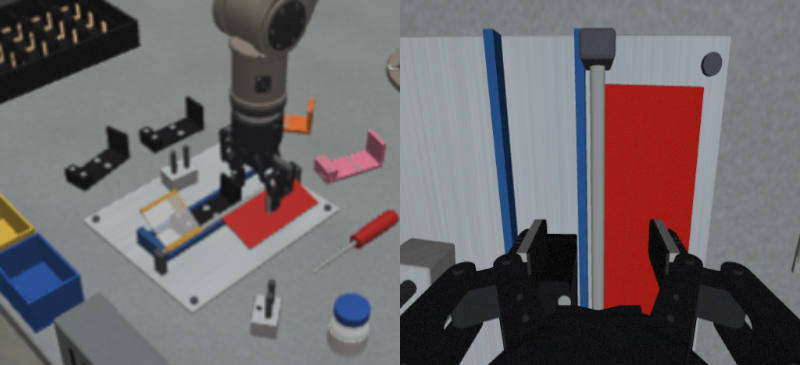

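The scene shows the nose under the raised cover. Before moving on, I'll check how much room the right knuckle has beside the dowels.

```bash
python3 - <<'E'
from st import *
cm=cam('wrist'); p,d=eyes.grab_frame('wrist'); o=r.get_obs()
C=cloud(cm,d); T=(C-o['tcp_pos'])@R.from_rotvec(o['orientation']).as_matrix()*1e3
m=(d>0)&(d<.19)
for z in range(-110,10,10):
    k=T[m&(T[...,2]>z)&(T[...,2]<z+10)&(T[...,2]>-100000)]
    if len(k)>5: print('worldz',round(o['tcp_pos'][2]*1e3-z-5),'y',k[:,1].min().round(),k[:,1].max().round())
E
```

```text
worldz 124 y -54.0 55.0
worldz 114 y -63.0 64.0
worldz 104 y -67.0 67.0
worldz 94 y -67.0 66.0
worldz 84 y -66.0 66.0
worldz 74 y -63.0 63.0
worldz 64 y -47.0 47.0
worldz 54 y -123.0 47.0
worldz 44 y -128.0 47.0
worldz 34 y -138.0 48.0
```

The knuckle only reaches y of about -28, so it's well clear of the dowels. I'll continue and slow down towards the stop.

Call:
arm_command --plan "-.004 0 0 0; -.006 0 0 0; -.006 0 0 0; -.006 0 0 0; -.006 0 0 0; -.005 0 0 0; -.003 0 0 0; -.002 0 0 0; 0 0 0 0"

```text
clock: 8.52
tcp_pos: [0.5966, 0.0523, 0.0389]
orientation: [-0.065, 3.14, 0.0]
contact_force: [-3.2, 0.7, 5.0]
grip_width: 0.0664
gripper_force: 2.4
```

```bash
python3 -c "
from look import *
look('d')"
```

```text
t 8.53 fix mm [-76.5  39.2] z 38.9 yawerr 179.99 toolz [ 6.e-04  0.e+00 -1.e+00] F [-3.2  0.7  5. ] w 0.0664 gf 2.3674556094920263
scene 805 flap q 0.526 z0 40.4
scene nosetop/low x [-59.1  43.7]
top nosetop/low x None
wrist 32778 flap q 0.603 z0 42.9
wrist nosetop/low x [-83.9 -65.5]
```

Call:
arm_command --plan "-.0015 0 0 0; -.0015 0 0 0; -.0015 0 0 0; 0 0 0 0"

```text
clock: 9.18
tcp_pos: [0.6006, 0.0524, 0.0388]
orientation: [0.065, -3.141, 0.0]
contact_force: [-3.6, 2.0, 5.0]
grip_width: 0.0664
gripper_force: 2.7
```

Call:
arm_command --plan "-.0015 0 0 0; -.0015 0 0 0; 0 0 0 0"

```text
clock: 9.55
tcp_pos: [0.603, 0.0526, 0.0387]
orientation: [0.065, -3.139, -0.0]
contact_force: [-6.1, 0.5, 6.0]
grip_width: 0.0659
gripper_force: 3.9
```

Call:
arm_command --plan "-.0015 0 0 0; 0 0 0 0"

```text
clock: 9.8
tcp_pos: [0.603, 0.0525, 0.0384]
orientation: [0.064, -3.136, 0.0]
contact_force: [-9.1, 1.4, 8.8]
grip_width: 0.0662
gripper_force: 5.6
```

Call:
arm_command --plan "-.0015 0 0 0; 0 0 0 0"

```text
clock: 10.05
tcp_pos: [0.6031, 0.0524, 0.0381]
orientation: [0.064, -3.133, 0.0]
contact_force: [-13.7, 0.4, 10.6]
grip_width: 0.0663
gripper_force: 7.3
```

The TCP has stopped moving and the force is climbing, so the bracket is seated. I'll back off the heel, then check before releasing.

Call:
arm_command --plan ".003 0 0 0; .004 0 0 0; .004 0 0 0; 0 0 0 0"

```text
clock: 10.55
tcp_pos: [0.5971, 0.0523, 0.0395]
orientation: [-0.065, 3.138, 0.0]
contact_force: [3.2, 1.5, 4.7]
grip_width: 0.0661
gripper_force: 2.3
```

```bash
python3 -c "
from look import *
look('e')"
```

```text
t 10.55 fix mm [-76.   39.2] z 39.5 yawerr 179.97 toolz [ 2.9e-03  3.0e-04 -1.0e+00] F [3.2 1.5 4.7] w 0.0661 gf 2.334663597866893
scene 813 flap q 0.507 z0 40.4
scene nosetop/low x [-53.2  43.7]
top nosetop/low x None
wrist 32920 flap q 0.594 z0 42.9
wrist nosetop/low x [-81.3 -59.1]
```

View pics/e.png

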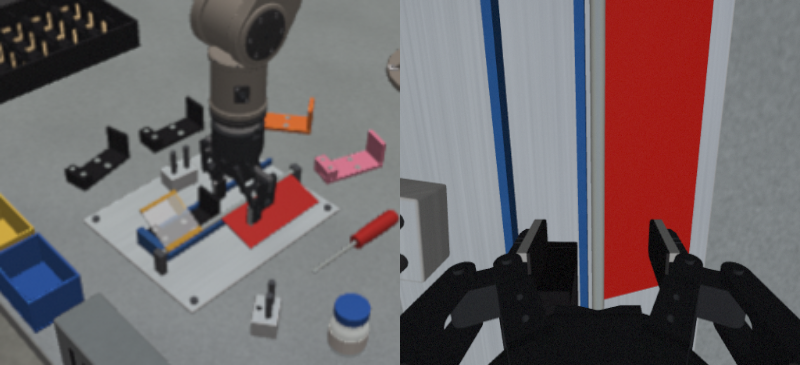

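The heel now reads about -59, which is home, with the flap still held open. I'll lift clear.

Call:
arm_command --plan ".004 0 -.003 0; 0 0 -.006 0; 0 0 -.006 0; 0 0 -.006 0; 0 0 -.006 0; 0 0 -.01 0; 0 0 -.02 0; 0 0 -.03 0; .02 0 -.03 0; .03 0 -.03 0; .03 0 -.03 0; .03 0 -.02 0; .02 0 0 0; 0 0 0 0; 0 0 0 0"

```text
clock: 12.58
tcp_pos: [0.4625, 0.0468, 0.2361]
orientation: [-0.066, 3.14, 0.0]
contact_force: [-0.9, -0.1, -0.7]
grip_width: 0.0664
gripper_force: 0.0
```

```bash
python3 - <<'E'
from look import *
look('f')
p,d=eyes.grab_frame('top')
p1,_=eyes.grab_frame('scene')
cv2.imwrite('pics/g.png',np.hstack([cv2.resize(p[100:270,180:340],(400,425)),cv2.resize(p1[100:270,160:320],(400,425))])[:,:,::-1])
E
```

```text
t 12.57 fix mm [-210.7   39.3] z 236.1 yawerr 179.99 toolz [ 7.e-04  1.e-04 -1.e+00] F [-0.9 -0.1 -0.7] w 0.0664 gf 0.0
scene 623 flap q -0.002 z0 41.8
scene nosetop/low x [-53.3 -49.3]
top 350 flap q -0.005 z0 41.2
top nosetop/low x None
wrist 5734 flap q -0.0 z0 42.0
wrist nosetop/low x [-60.8 -59.3]
```

View pics/g.png

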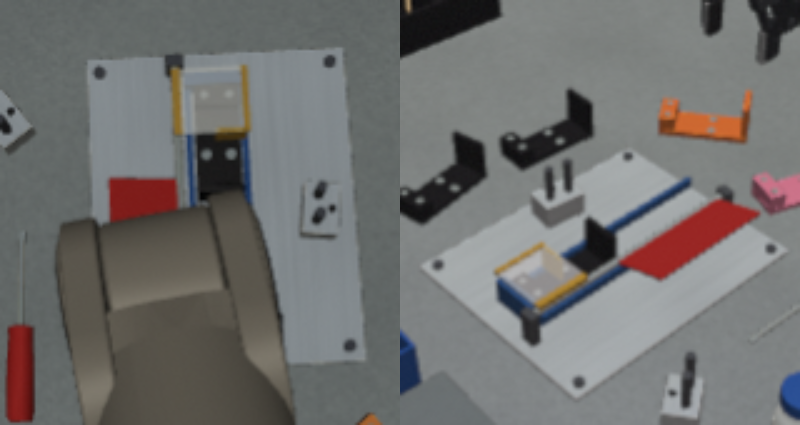

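The flap is closed (0.00 rad), with the nose under the cover and the heel at -60. The bystanders are where they were.

```bash
python3 -c "
from bench import ticket
print(ticket.hand_in())"
```

```text
the job is handed in; nothing more can be done
None
```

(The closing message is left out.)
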